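# Prime the air unit of the charger test nest

### The arm

A 6-joint arm with a two-finger parallel gripper is mounted at the origin on the work surface. World frame = base frame: x ahead of the robot, y to its left, z up, the work surface at z = 0. Lengths are in m, angles in degrees, forces in N, time in s.
With the tool pointing down it reaches from about 0.25 to 0.725 m from the base axis. Payload 9.7 kg.
Tool frame: the origin (TCP) lies at the very end of the fingers, on their centre line; the grasp point (between the pads) lies 19 mm behind it (bot.grip_point_offset is the distance from the TCP to the grasp point, in m); y points along the fingers, x is the direction in which the jaws open and shut, and the axes are right-handed (so a half turn about y gives the same grasp; the last joint's range is limited). The gripper opens to 85 mm and grips with 20 to 120 N. Pads are 22 mm wide; open, the fingers measure 114 mm over their backs; the gripper's body (76 mm by 85 mm) begins 54 mm behind the grasp point. The pads swing forward as they close: fully open they stand 13 mm farther back than shut.
Start: joints at [64.973, 4.979, 10.078, 95.1, 0, 90], TCP at [0.233, 0.498, 0.231] pointing down, gripper open.
Joint ranges: [-179.16, 179.16], [-48.56, 103.87], [-65.8, 70.77], [-126.05, 130.52], [-82.76, 87.17], [-180, 180]. Speed limits (degrees/s): [127.2, 127.2, 147.25, 180, 180, 180].

### API

Orientations are given as [roll, pitch, yaw] about the fixed x, y, z axes, in that order (R = Rz(yaw) Ry(pitch) Rx(roll)).
In Python, from workcell import bot gives the robot as it stands.
- The arm moves only by the shell command python3 -m inch 'ROWS' [FORCE]. ROWS is JSON, a list of rows, each a list of 3 entries, a list of its own where there are three numbers: the shift along the tool's x, y, z in mm, then the turn, a rotation vector about the tool's x, y, z in rad, then the finger opening in mm, from 0 to 85.4. In form: [[[x, y, z], [ax, ay, az], grip], ...]. A call has 1 to 20 rows; each row is the pose to reach, as a shift and turn from the pose measured when the call began, along the tool's axes at that moment; what a row does not reach only later rows make up. A row lasts 1/10 s, in which the tool goes at most 50 mm and 8.59 degrees, less where a joint would pass 70% of its speed; a pose out of reach is approached as far as the arm can. A call with a gripper value outside its range is refused whole. The fingers move at their own pace and stop on an object; FORCE is the grip in N (left out, the last holds). Time passes only in rows, so rows that repeat a pose let the fingers close. It gives the time, the measured TCP pose, the force and the opening at its end, in the units of the state.
- bot.get_obs(): the state, without advancing time (a new reading comes with each control period).
- bot.camera(name): name is "side" or "top" or "wrist"; returns a dict with "frame" (420x560x3 uint8, red, green, blue), "mtx" (3x3 intrinsics, pixels), "origin" and "orientation" of the camera in the world. Camera axes: x right, y down, z forward; pixel columns grow to the right and rows downward; lengths in m; the calibration is good to about 2 mm. A picture is of the moment at which its call begins. There is no depth.
- bot.job_done(): hands the job in, once; it reports no verdict.
Trained networks look in a picture, given as the dict that the camera call returned (one of the last four; its "shot" number tells which), for a name from the list of things; names that differ only in an ending like _2 or _b are one class to them, and where a whole thing is asked for, a point or a joint stands for the part that bears it (a point fixed in the world has none). Each returns a list of dicts, best first, with "confidence" (0 to 1); they miss things now and then, are a little off and sometimes report something else, mostly with a low value. They report only what shows in the picture. A call takes as long as a camera call.
- bot.search_frame(picture, name): "box" ([left, top, right, bottom] in pixels, round what is visible of it).
- bot.cut_out(picture, name): "region" (420x560 bool, what is visible of it) and "box" ([left, top, right, bottom] in pixels, round what is visible of it).
The state is a dict: "time": time; "q": joint angles; "qd": joint speeds; "joint_efforts": joint torques, N m; "ee_pos": TCP position; "tcp_rot": TCP orientation; "wrist_force": force on the tool from outside, world axes, zero at the start; "torque": the same for the moment, N m; "opening": finger opening in m.
Only numpy, scipy, OpenCV 4.12 (cv2) and the standard library are available. Lean on these libraries where they do the work, as an engineer would, in place of code of your own. Each camera call takes 0.05 s, during which the arm holds its last target. There are 200 camera calls.

### The job

Prime the air unit of the charger test nest: press its black mushroom plunger down with the fingertips and let it come back up, full stroke after full stroke, until the brass indicator pin beside it stands fully out of its collar, then let the plunger come up and leave it. Only push the plunger down, never pull it up, do not touch the pin itself, and leave the two loose chargers and the screwdriver where they are.

Things in the scene. Friction and masses are not known exactly. Their poses are not given: they have to be found in the camera images.
- pump: Air unit screwed to the bench: aluminium plate 140 (x) x 270 (y) x 12 mm, origin at the centre of its underside, z up. On it, in mm: grey barrel with the plunger at (0, -65), 54 across, top 87; grey pin block at (0, 35), 56 x 46, top 52, its dark collar 30 across, top 64; dark lying tank along y at x = -47, 42 across, top 56; black nest with a white charger at (17, 100), top 88.
- plunger_top (a point): Centre of the top of the plunger's black mushroom head (54 mm across, 16 mm thick, gently domed), 135 mm above the bench at rest; it moves with the plunger. It lies at (0, -65) mm of the air unit's frame, 100 mm from the pin.
- plunger (a joint): How far the plunger is pressed, m: 0 at rest, 0.028 at its hard stop. A 0.35 N/mm spring brings it back up within 0.3 s; a full stroke takes about 11 N. A stroke counts only if it goes down at least 22 mm and the plunger then comes back to within 6 mm of rest; shorter ones do not move the pin on. If pulled it would lift up to 8 mm above rest: not allowed.
- pin (a joint): How far the brass pin has risen, m. It starts anywhere from 0 to 0.016; each full stroke raises it one step of about 6 mm (the first stroke 1 to 8 mm) and it stays there between strokes. After 3 to 6 full strokes it is fully out at 0.034 to 0.036, where further strokes do no more.
- pin_top (a point): Centre of the flat top of the indicator pin, a plain round brass pin 12 mm across standing in the dark collar. It is 66 mm above the bench when the pin is at 0 (2 mm out of the collar) and about 100 mm when fully out.
- charger_a_mid (a point): A loose white wall charger standing upright on the bench with its two contact pins up, 50 x 30 mm and 62 mm high, 70 g; the point lies on its upright axis, 22 mm above the bench. To be left alone.
- charger_b_mid (a point): A second loose charger just like the first; the point lies on its upright axis, 22 mm above the bench. To be left alone.
- screwdriver_mid (a point): A loose screwdriver lying on the bench, 170 mm long, black handle 26 mm thick; the point lies at the middle of its length, 13 mm above the bench; its x axis points to the blade. To be left alone.

How it is judged (in metres and radians):
On the way, in this order (a step that is already met when the one before it is completed fails the run):
1. the plunger has been pressed through a full stroke by the fingers (value of joint plunger above 0.02 m and contact force between the fingers and plunger above 1 N).
2. the plunger has come back up (value of joint plunger below 0.005 m).
3. the indicator pin stands fully out (value of joint pin above 0.032 m), for 0.2 s.
At the end, for the whole second after the job is handed in: The indicator pin has risen at least 32 mm (its last step; one step less is 30 mm), the plunger is back up within 4 mm of rest, and the loose chargers and the screwdriver lie within 20 mm of where they were (value of joint pin above 0.032 m and value of joint plunger between -0.004 and 0.004 m and distance of each of charger_a_mid, charger_b_mid, screwdriver_mid from where it was at the start of the episode below 0.02 m); the robot touches nothing.
It fails at once if the plunger is pulled up more than 4 mm above rest (value of joint plunger below -0.004 m).
It fails at once if the indicator pin is touched (more than 1 N) (contact force between any of the fingers, the arm and pin above 1 N).
It fails at once if a loose charger or the screwdriver is moved or lifted more than 20 mm (distance of any of charger_a_mid, charger_b_mid, screwdriver_mid from where it was at the start of the episode above 0.02 m).
It also fails if it takes over 51 s, if anything falls off the work surface, if the arm or the gripper's body presses on something with over 40 N, if the wrist force passes 120 N, or if a joint passes its speed limit or range.

## Working session

There is one attempt and no reset: what is moved stays moved. The work goes in short steps, Python scripts to look and compute and a shell command to move; the robot and the scene stay as the last step left them, time stands still between calls to the robot, and variables do not carry over. Pictures are saved under pics/ and viewed, about 8 in all and at most 12, crops included, and the job is handed in when it is done.

```bash
mkdir -p pics; cat > h.py <<'E'
import numpy as np, cv2
from workcell import bot
from scipy.spatial.transform import Rotation as R
def Rm(o):
    o=np.array(o,float)
    if o.shape==(3,3): return o
    return R.from_euler('xyz',o,degrees=True).as_matrix()
def save(p,n): cv2.imwrite('pics/'+n,p['frame'][:,:,::-1])
def ray(p,uv):
    d=np.linalg.inv(p['mtx'])@[uv[0],uv[1],1]
    return np.array(p['origin']),Rm(p['orientation'])@d
def atz(p,uv,z):
    o,d=ray(p,uv); return o+d*(z-o[2])/d[2]
def proj(p,X):
    c=p['mtx']@(Rm(p['orientation']).T@(np.array(X)-p['origin'])); return c[:2]/c[2]
E
python3 - <<'E'
from h import *
ims=[]
for n in('side','top'):
    p=bot.camera(n); ims.append(p['frame']); save(p,n+'0.png')
    print(n,p['origin'],p['orientation'])
    for k in('plunger_top','pin_top','pump','charger_a_mid','screwdriver_mid'):
        for d in bot.search_frame(p,k)[:3]:
            b=d['box'];c=((b[0]+b[2])/2,(b[1]+b[3])/2)
            z={'plunger_top':.13,'pin_top':.07}.get(k,.03)
            print(k,round(d['confidence'],2),np.round(b),np.round(atz(p,c,z),3))
print(bot.get_obs())
E
```

```text
side [ 0.18091356 -0.42735697  0.83102108] [-141.3296091     0.71693136  -44.85937312]
plunger_top 0.76 [214. 206. 243. 239.] [0.487 0.018 0.13 ]
pin_top 0.5 [223. 191. 232. 199.] [0.557 0.11  0.07 ]
pump 0.91 [197. 168. 276. 294.] [0.528 0.054 0.03 ]
charger_a_mid 0.85 [274. 177. 298. 202.] [0.674 0.061 0.03 ]
screwdriver_mid 0.6 [154. 205. 174. 280.] [0.409 0.135 0.03 ]
top [ 0.50732103 -0.01863768  0.80620352] [-1.75115828e+02 -1.13393529e-01 -9.15528124e+01]
plunger_top 0.72 [236. 237. 265. 270.] [0.49  0.031 0.13 ]
pump 0.87 [155. 170. 298. 299.] [0.526 0.085 0.03 ]
charger_a_mid 0.8 [222. 151. 246. 175.] [0.67  0.068 0.03 ]
screwdriver_mid 0.62 [165. 263. 228. 325.] [0.411 0.145 0.03 ]
{'time': 0.6, 'q': array([6.49743915e+01, 4.97739121e+00, 1.00787035e+01, 9.50998584e+01,
       1.05862663e-03, 9.00021567e+01]), 'qd': array([ 0.07069997,  0.04361823, -0.01599379, -0.09336984, -0.01867486,
       -0.00203492]), 'joint_efforts': array([ 1.04436298e-03, -5.19824338e+01,  4.64689529e+01,  1.36685201e-03,
       -2.18502635e-05, -3.07014318e-06]), 'ee_pos': array([0.23265593, 0.49836306, 0.23130301]), 'tcp_rot': array([-8.99989413e+01, -1.45387633e-03,  6.49722348e+01]), 'wrist_force': array([1.09894599, 0.4593871 , 0.52174631]), 'torque': array([-0.01168116,  0.0131935 , -0.00622864]), 'opening': 0.08530908470756128}
```

View pics/top0.png

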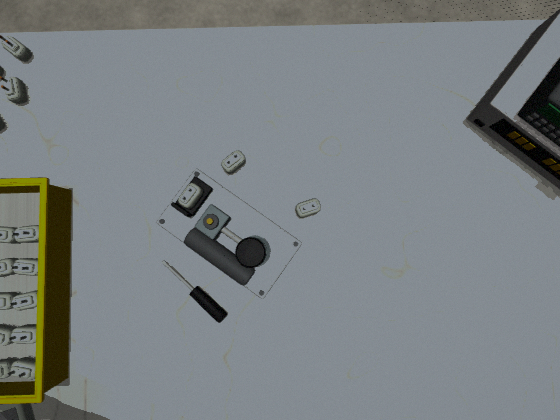

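View pics/side0.png

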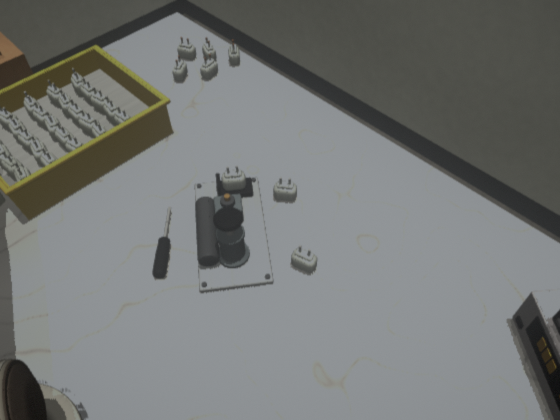

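Top view: the plunger head is at (251,251), the pin at (210,221), and the plate holes at (197,173), (162,221), (262,293) and (297,243). The two chargers are at (233,160) and (308,207), and the screwdriver is at (195,290). In the side view the head is at (229,217) and the pin tip at (227,196).

```bash
python3 - <<'E'
from h import *
p=bot.camera('top'); s=bot.camera('side')
c=np.array([atz(p,u,.012) for u in((196,170),(157,221),(263,298),(301,243))])
print(c.round(3), np.linalg.norm(np.diff(c,axis=0),axis=1)); 
m=c.mean(0); y=(c[0]+c[1]-c[2]-c[3])[:2]; y/=np.linalg.norm(y); x=np.array([y[1],-y[0]])
print('centre',m,'yaw of y',np.degrees(np.arctan2(y[1],y[0])))
print('plunger from plate',m[:2]-.065*y,'pin',m[:2]+.035*y)
for q,u in((p,(251,251)),(s,(229,217))): print('plunger',atz(q,u,.130).round(4))
for q,u in((p,(210,221)),(s,(227,195))): print('pin',[atz(q,u,z).round(4) for z in(.066,.08)])
for q,n in((p,'plunger_top'),(s,'plunger_top')):
    for r in bot.cut_out(q,n)[:1]: print(r['box'],np.argwhere(r['region']).mean(0)[::-1])
E
```

```text
[[ 0.662  0.148  0.012]
 [ 0.558  0.229  0.012]
 [ 0.397  0.016  0.012]
 [ 0.505 -0.064  0.012]] [0.13125668 0.26713082 0.1345581 ]
centre [0.53061505 0.08211628 0.012     ] yaw of y 53.291313892761195
plunger from plate [0.49176151 0.03000676] pin [0.55153618 0.11017526]
plunger [0.4942 0.0295 0.13  ]
plunger [0.4957 0.0264 0.13  ]
pin [array([0.552, 0.111, 0.066]), array([0.5512, 0.1086, 0.08  ])]
pin [array([0.5587, 0.1129, 0.066 ]), array([0.5518, 0.103 , 0.08  ])]
[237.4, 238.9, 266.3, 269.0] [250.19272237 251.64824798]
[213.2, 205.1, 241.9, 232.7] [227.65337955 218.60485269]
```

```bash
python3 -m inch '[[[-315,0,-434],[0,1.571,0],0],[[-315,0,-434],[0,1.571,0],0],[[-315,0,-434],[0,1.571,0],0],[[-315,0,-434],[0,1.571,0],0],[[-315,0,-434],[0,1.571,0],0],[[-315,0,-434],[0,1.571,0],0],[[-315,0,-434],[0,1.571,0],0],[[-315,0,-434],[0,1.571,0],0],[[-315,0,-434],[0,1.571,0],0],[[-315,0,-434],[0,1.571,0],0],[[-315,0,-434],[0,1.571,0],0],[[-315,0,-434],[0,1.571,0],0],[[-315,0,-434],[0,1.571,0],0],[[-315,0,-434],[0,1.571,0],0],[[-315,0,-434],[0,1.571,0],0],[[-315,0,-434],[0,1.571,0],0]]' 60
python3 - <<'E'
from h import *
p=bot.camera('wrist'); save(p,'w1.png')
for n,z in(('plunger_top',.131),('pin_top',.07)):
    for d in bot.search_frame(p,n)[:2]:
        b=d['box']; print(n,d['confidence'],np.round(b),atz(p,((b[0]+b[2])/2,(b[1]+b[3])/2),z).round(4))
o=bot.get_obs(); print(o['ee_pos'],o['tcp_rot'],o['opening'],o['wrist_force'],proj(p,o['ee_pos']))
E
```

```text
time: 2.4
ee_pos: [0.4924, 0.0303, 0.2315]
tcp_rot: [-90.0, -0.0, -24.9]
wrist_force: [-0.3, -0.5, 0.0]
opening: -0.0003
plunger_top 0.61 [246. 171. 312. 234.] [0.4955 0.0321 0.131 ]
pin_top 0.63 [134.   6. 184. 177.] [0.4354 0.1505 0.07  ]
pin_top 0.52 [296.  72. 309.  85.] [0.5531 0.1077 0.07  ]
[0.49251287 0.0298904  0.23143887] [-8.99916699e+01 -1.22915383e-02 -2.49741489e+01] 4.62647803984449e-05 [ 0.18676455 -0.24246375  0.99389271] [276.82253354 272.4275008 ]
```

View pics/w1.png

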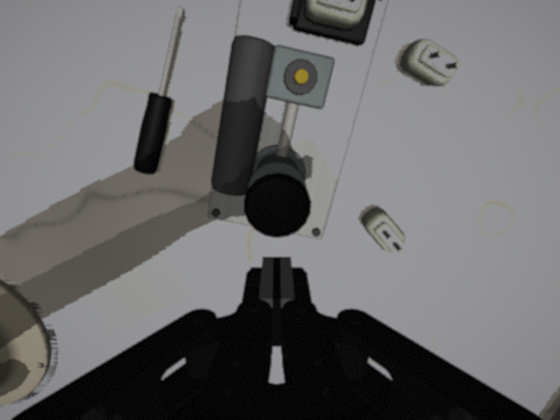

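Wrist view: the head is centred at (277,205), and the pin at (302,77) is clear of the fingers. The TCP is above the head to within about 2 mm. I'll do the first stroke now.

```bash
python3 -m inch '[[[0,45,0],[0,0,0],0],[[0,85,0],[0,0,0],0],[[0,100,0],[0,0,0],0],[[0,110,0],[0,0,0],0],[[0,122,0],[0,0,0],0],[[0,122,0],[0,0,0],0],[[0,122,0],[0,0,0],0]]'
python3 - <<'E'
from h import *
p=bot.camera('side'); a=cv2.resize(p['frame'][150:290,150:310],None,fx=2.5,fy=2.5)
p=bot.camera('wrist'); b=cv2.resize(p['frame'][20:160,200:360],None,fx=2.5,fy=2.5)
cv2.imwrite('pics/d1.png',np.hstack([a,b])[:,:,::-1])
o=bot.get_obs(); print(o['ee_pos'],o['wrist_force'])
E
```

```text
time: 3.25
ee_pos: [0.4926, 0.03, 0.1116]
tcp_rot: [-90.0, -0.1, -25.0]
wrist_force: [-6.8, 0.6, 8.4]
opening: 0.0001
[0.49276636 0.03001829 0.11180548] [-5.66672855  1.06242733  8.20382869]
```

View pics/d1.png

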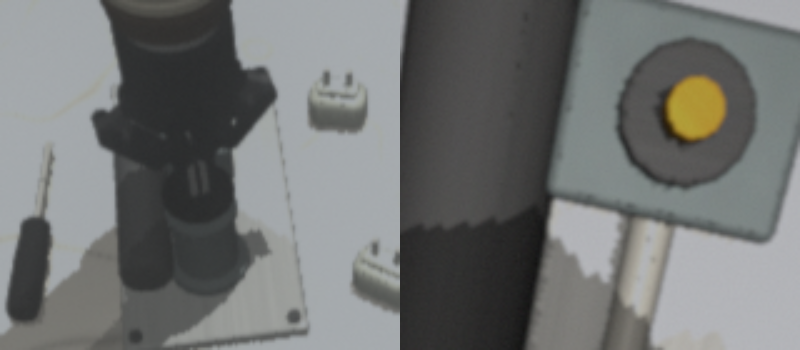

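While pressed, the fingers sit centrally on the head and the pin stands a little out. Force is only 8 N, so I'll press a bit deeper to be sure of a full stroke.

```bash
python3 -m inch '[[[0,3,0],[0,0,0],0],[[0,6,0],[0,0,0],0],[[0,6,0],[0,0,0],0]]'; python3 -m inch '[[[0,-15,0],[0,0,0],0],[[0,-34,0],[0,0,0],0],[[0,-34,0],[0,0,0],0],[[0,-34,0],[0,0,0],0],[[0,-34,0],[0,0,0],0],[[0,-34,0],[0,0,0],0]]'
cat > pin.py <<'E'
from h import *; import sys
p=bot.camera('wrist'); save(p,sys.argv[1])
o=bot.get_obs(); print(o['time'],o['ee_pos'].round(4),o['wrist_force'].round(1))
hsv=cv2.cvtColor(p['frame'],cv2.COLOR_RGB2HSV)
m=((hsv[...,0]>12)&(hsv[...,0]<35)&(hsv[...,1]>140)&(hsv[...,2]>90)).astype('uint8')
u=proj(p,[.5522,.109,.08]).astype(int); m2=np.zeros_like(m); m2[max(u[1]-35,0):u[1]+35,u[0]-35:u[0]+35]=1
n,l,st,c=cv2.connectedComponentsWithStats(m*m2); i=1+st[1:,4].argmax()
print('pin px',c[i],st[i]); 
for z in(.066,.075,.084,.093,.1): print(z,proj(p,[.5522,.109,z]).round(1))
E
python3 pin.py w2.png
```

```text
time: 3.65
ee_pos: [0.4933, 0.0301, 0.1084]
tcp_rot: [-89.9, -0.2, -25.0]
wrist_force: [-5.8, -0.5, 11.0]
opening: 0.0001
time: 4.25
ee_pos: [0.4929, 0.0301, 0.1417]
tcp_rot: [-89.9, -0.1, -25.0]
wrist_force: [0.5, 0.0, -0.3]
opening: 0.0003
4.3 [0.4928 0.0301 0.1417] [-1.1 -0.4 -0.1]
pin px [311.27728614  67.80235988] [302  58  20  21 339]
0.066 [309.3  70.7]
0.075 [310.8  69.6]
0.084 [312.4  68.5]
0.093 [314.2  67.2]
0.1 [315.7  66.2]
```

Full stroke confirmed (11 N at 0.108, back to 0 N). I'll continue with two more, ending the call at the bottom to check depth.

```bash
python3 -m inch '[[[0,18,0],[0,0,0],0],[[0,36,0],[0,0,0],0],[[0,36,0],[0,0,0],0],[[0,36,0],[0,0,0],0],[[0,18,0],[0,0,0],0],[[0,0,0],[0,0,0],0],[[0,0,0],[0,0,0],0],[[0,0,0],[0,0,0],0],[[0,0,0],[0,0,0],0],[[0,18,0],[0,0,0],0],[[0,36,0],[0,0,0],0],[[0,36,0],[0,0,0],0],[[0,36,0],[0,0,0],0]]'; python3 -m inch '[[[0,-15,0],[0,0,0],0],[[0,-33,0],[0,0,0],0],[[0,-33,0],[0,0,0],0],[[0,-33,0],[0,0,0],0],[[0,-33,0],[0,0,0],0],[[0,-33,0],[0,0,0],0]]'; python3 pin.py w3.png
```

```text
time: 5.6
ee_pos: [0.4944, 0.0301, 0.1069]
tcp_rot: [-89.8, -0.4, -25.0]
wrist_force: [2.9, 0.4, 10.3]
opening: 0.0001
time: 6.2
ee_pos: [0.4936, 0.0301, 0.1389]
tcp_rot: [-89.9, -0.3, -25.0]
wrist_force: [0.3, -0.4, -0.6]
opening: -0.0005
6.25 [0.4937 0.0301 0.1391] [ 0.1  0.6 -0.4]
pin px [312.74689826  66.28039702] [302  55  22  24 403]
0.066 [308.4  71.1]
0.075 [309.9  70. ]
0.084 [311.5  68.9]
0.093 [313.3  67.6]
0.1 [314.8  66.5]
```

```bash
python3 -m inch '[[[0,16,0],[0,0,0],0],[[0,33,0],[0,0,0],0],[[0,33,0],[0,0,0],0],[[0,33,0],[0,0,0],0],[[0,16,0],[0,0,0],0],[[0,-3,0],[0,0,0],0],[[0,-3,0],[0,0,0],0],[[0,-3,0],[0,0,0],0],[[0,-3,0],[0,0,0],0],[[0,16,0],[0,0,0],0],[[0,33,0],[0,0,0],0],[[0,33,0],[0,0,0],0],[[0,33,0],[0,0,0],0]]'; python3 -m inch '[[[0,-15,0],[0,0,0],0],[[0,-35,0],[0,0,0],0],[[0,-35,0],[0,0,0],0],[[0,-35,0],[0,0,0],0],[[0,-35,0],[0,0,0],0],[[0,-35,0],[0,0,0],0]]'; python3 pin.py w4.png
python3 -m inch '[[[0,16,0],[0,0,0],0],[[0,35,0],[0,0,0],0],[[0,35,0],[0,0,0],0],[[0,35,0],[0,0,0],0]]'; python3 -m inch '[[[0,-15,0],[0,0,0],0],[[0,-35,0],[0,0,0],0],[[0,-35,0],[0,0,0],0],[[0,-35,0],[0,0,0],0],[[0,-35,0],[0,0,0],0],[[0,-35,0],[0,0,0],0]]'; python3 pin.py w5.png
```

```text
time: 7.55
ee_pos: [0.495, 0.0301, 0.1071]
tcp_rot: [-89.8, -0.5, -25.0]
wrist_force: [2.8, -0.4, 10.9]
opening: -0.0002
time: 8.15
ee_pos: [0.4942, 0.03, 0.1411]
tcp_rot: [-89.8, -0.4, -25.0]
wrist_force: [-0.1, 0.1, 0.4]
opening: 0.0002
8.2 [0.4943 0.0301 0.1413] [-0.4 -0.2 -0.2]
pin px [313.57762557  65.33789954] [303  54  22  24 438]
0.066 [306.8  71.9]
0.075 [308.3  70.9]
0.084 [309.8  69.8]
0.093 [311.6  68.5]
0.1 [313.   67.5]
time: 8.6
ee_pos: [0.4953, 0.0301, 0.1075]
tcp_rot: [-89.7, -0.5, -25.0]
wrist_force: [0.8, 0.6, 9.5]
opening: 0.0001
time: 9.2
ee_pos: [0.4945, 0.0301, 0.1417]
tcp_rot: [-89.8, -0.4, -25.0]
wrist_force: [0.1, 0.1, -0.6]
opening: 0.0001
9.25 [0.4946 0.0301 0.1418] [-0.4  0.6  0.2]
pin px [312.8963964   65.75675676] [302  54  23  25 444]
0.066 [306.2  72.3]
0.075 [307.6  71.3]
0.084 [309.1  70.2]
0.093 [310.8  69. ]
0.1 [312.3  67.9]
```

The pin stopped rising between strokes 5 and 6. I'll do two extra strokes for margin, then rise and move clear for a check.

```bash
python3 -m inch '[[[0,16,0],[0,0,0],0],[[0,36,0],[0,0,0],0],[[0,36,0],[0,0,0],0],[[0,36,0],[0,0,0],0],[[0,16,0],[0,0,0],0],[[0,0,0],[0,0,0],0],[[0,0,0],[0,0,0],0],[[0,0,0],[0,0,0],0],[[0,0,0],[0,0,0],0],[[0,16,0],[0,0,0],0],[[0,36,0],[0,0,0],0],[[0,36,0],[0,0,0],0],[[0,36,0],[0,0,0],0],[[0,16,0],[0,0,0],0],[[0,0,0],[0,0,0],0],[[0,0,0],[0,0,0],0],[[0,0,0],[0,0,0],0],[[0,0,0],[0,0,0],0]]'; python3 -m inch '[[[0,-50,0],[0,0,0],0],[[0,-90,0],[0,0,0],0],[[0,-90,0],[0,0,0],0],[[0,-90,0],[0,0,0],0],[[0,-90,0],[0,0,0],0]]'; python3 pin.py w6.png
python3 -m inch '[[[0,0,-50],[0,0,0],0],[[0,0,-100],[0,0,0],0],[[0,0,-150],[0,0,0],0],[[0,0,-150],[0,0,0],0],[[0,0,-150],[0,0,0],0],[[0,0,-150],[0,0,0],0]]'
python3 - <<'E'
from h import *
p=bot.camera('side'); a=cv2.resize(p['frame'][150:290,150:310],None,fx=2.5,fy=2.5)
p=bot.camera('top'); b=cv2.resize(p['frame'][150:325,155:355],None,fx=2,fy=2)
cv2.imwrite('pics/f.png',np.hstack([a,b])[:,:,::-1])
E
```

```text
time: 11.05
ee_pos: [0.494, 0.0301, 0.1403]
tcp_rot: [-89.8, -0.4, -25.0]
wrist_force: [-0.7, -0.1, 0.2]
opening: 0.0001
time: 11.55
ee_pos: [0.4929, 0.03, 0.2285]
tcp_rot: [-89.9, -0.2, -25.0]
wrist_force: [-0.1, -0.1, -0.4]
opening: 0.0003
11.6 [0.4928 0.03   0.2285] [-0.4 -0.   0.4]
pin px [302.49009901  74.3019802 ] [295  67  16  16 202]
0.066 [299.2  77.7]
0.075 [300.   77.2]
0.084 [300.8  76.6]
0.093 [301.6  76. ]
0.1 [302.3  75.5]
time: 12.2
ee_pos: [0.4295, -0.1055, 0.2274]
tcp_rot: [-89.9, -0.1, -24.9]
wrist_force: [-0.8, -0.4, 0.2]
opening: 0.0002
```

View pics/f.png

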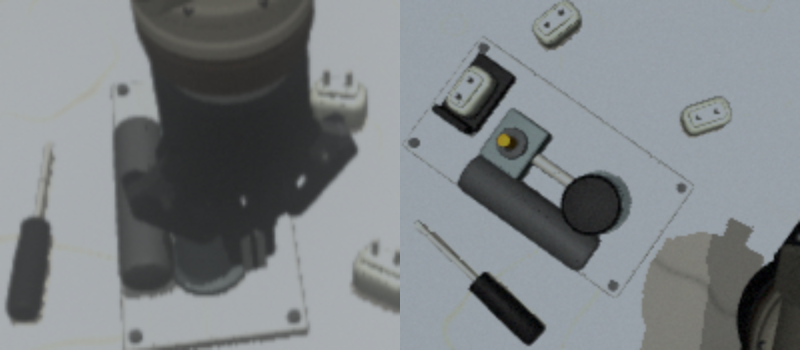

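```bash
python3 - <<'E'
from h import *
print(bot.get_obs()['time'],bot.job_done())
E
```

```text
the job is handed in; nothing more can be done
12.3 None
```

I primed the air unit with 8 strokes of the closed fingertips, moved the arm clear and handed the job in at 12.3 s. No verdict was reported.

- **Strokes:** I measured the bottom of strokes 1, 3, 5 and 6. The fingertips reached 0.107–0.108 m, about 27–28 mm down, with 9.5–11 N, and the force dropped back to about 0 N on release. Strokes 2, 4, 7 and 8 used nearly the same commands but were not measured at the bottom.
- **Pin:** In the wrist pictures it rose until stroke 5, and stroke 6 brought almost no change. Strokes 7 and 8 were extra, for margin. The last top view shows it standing well out of the collar. I did not measure its height separately, because the arm hid it in the last side view.
- **Plunger and loose things:** In the top view the plunger head is back at its starting pixel position. By eye, the chargers and the screwdriver lie where they were. The arm ended clear of the unit with no wrist force beyond noise.

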